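# Slide the chute's cover board home into its locating notches

### The arm

A 7-joint arm with a two-finger parallel gripper is mounted at the origin on the work surface. World frame = base frame: x ahead of the robot, y to its left, z up, the work surface at z = 0. Lengths are in m, angles in degrees, forces in N, time in s.
With the tool pointing down it reaches from about 0.425 to 0.95 m from the base axis. Payload 4.7 kg.
Tool frame: the origin (TCP) lies at the very end of the fingers, on their centre line; the grasp point (between the pads) lies 19 mm behind it; z points along the fingers, y is the direction in which the jaws open and shut (so a half turn about z gives the same grasp; the last joint's range is limited). The gripper opens to 87 mm and grips with 3 to 60 N. Pads are 19 mm wide; open, the fingers measure 117 mm over their backs; the gripper's body (75 mm by 190 mm) begins 51 mm behind the grasp point.
Start: joints at [61.599, 26.849, -2.785, 87.806, 1.381, 65.374, -4.715], TCP at [0.304, -0.603, 0.223] pointing down, gripper open.
Joint ranges: [-148.3, 148.3], [-19.14, 114.17], [-79.39, 73.82], [5.75, 140.21], [-59.74, 239.74], [12.07, 113.84], [-152.46, 152.46]. Speed limits (degrees/s): [147.25, 147.25, 180, 180, 180, 180, 180].

### API

Orientations are given as [roll, pitch, yaw] about the fixed x, y, z axes, in that order (R = Rz(yaw) Ry(pitch) Rx(roll)).
In Python, from plant import robot gives the robot as it stands.
- The arm moves only by the tool drive_tool, never from a script. Its argument "commands" is a list of rows, each a list of 3 entries, a list of its own where there are three numbers: the shift along the world's x, y, z scaled (see below), then the turn, a rotation vector about the world's x, y, z scaled (see below), then the finger opening in mm, from 0 to 87. A call has 1 to 5 rows; each row is the pose to reach, as a shift and turn from the pose measured when the call began; what a row does not reach only later rows make up. The controller multiplies each number of a shift by 100 mm and each number of a turn by pi/2 rad. A row lasts 1/10 s, in which the tool goes at most 50 mm and 8.59 degrees, less where a joint would pass 70% of its speed; a pose out of reach is approached as far as the arm can. A call with a number of a shift or a turn outside -1 to 1 is refused whole. A call with a gripper value outside its range is refused whole. The fingers move at their own pace and stop on an object; "newtons" is the grip in N (left out, the last holds). Time passes only in rows, so rows that repeat a pose let the fingers close. It gives the time, the measured TCP pose, the force and the opening at its end, in the units of the state.
- robot.get_obs(): the state, without advancing time (a new reading comes with each control period).
- robot.read_camera(name): name is "scene" or "top" or "wrist"; returns the picture (480x640x3 uint8, red, green, blue); there is no depth.
- robot.camera_model(name): a dict with "mtx" (3x3 intrinsics, pixels), "R" (3x3) and "t" (3): a world point X has camera coordinates R X + t. Camera axes: x right, y down, z forward; pixel columns grow to the right and rows downward; lengths in m; the calibration is good to about 2 mm. A picture is of the moment at which its call begins: read the wrist's pose just before it. camera_model takes no time and is no camera call; for the wrist camera it gives the pose at the moment of the call.
- robot.close_job(): hands the job in, once; it reports no verdict.
The state is a dict: "clock": time; "q": joint angles; "joint_vel": joint speeds; "joint_efforts": joint torques, N m; "tcp_pos": TCP position; "eef_rot": TCP orientation; "wrist_force": force on the tool from outside, world axes, zero at the start; "torque": the same for the moment, N m; "grip_width": finger opening in m.
Only numpy, scipy, OpenCV 4.12 (cv2) and the standard library are available. Lean on these libraries where they do the work, as an engineer would, in place of code of your own. Each camera call takes 0.05 s, during which the arm holds its last target. There are 200 camera calls.

### The job

Push the brown cover board along the rails of the grey parts chute, towards the galvanized funnel, with a fingertip until it drops into its locating notches and lies flat and flush between the guide walls, then take the finger away. Push gently, do not pick the board up, and leave the bin of pins, the end cap, the flange and the sleeve where they stand.

Things in the scene. Friction and masses are not known exactly. Their poses are not given: they have to be found in the camera images.
- chute: (All sizes in mm.) Fixed grey steel chute, open on top, 130 wide (its x), 530 long (its y, from the open end y = -260 to +270), 74 high to the tops of its two guide walls, 114 apart inside. Origin on the table on the centre line, z up. Along each wall runs a bare metal rail, top 60 above the table; between the rails is an open trough 62 wide, floor 6 above the table.
- funnel_rim (a point): Centre of the galvanized funnel's mouth, 50 radius, 156 above the table, at chute y = +211. The funnel stands on a raised deck, 86 high, from chute y = +152 to +270.
- chute_home (a point): Where the board's origin lies when home: on the centre line at chute y = +60, 60 above the table; axes as the chute's. Yellow bands over the guide walls, centred 75 further on at chute y = +135, mark where the board's leading edge then lies. The rails have notches, 20 long and 10 deep, for the board's lugs.
- board: Loose brown cover board, 110 wide (its x), 150 long (its y), 14 thick, about 0.35 kg; yellow stripe on top at its leading edge (+y, to the funnel). Origin: centre of the slab's underside, z up. It starts on the rails, 100 to 190 short of home, riding on four 8 mm high lugs: underside 68, top 82 above the table. Home, it has dropped 8: top 74, flush with the guide walls.
- board_push (a point): Middle of the board's trailing end face (75 behind its origin, 7 above the slab's underside), over the open trough, free to be pushed to +y. The board slides with 1 to 4 N. At home the lugs drop, with 3 mm play either way along the rails, and the notches then stop it firmly. Pushed too fast it can ride over them, up to the deck 17 beyond home. It has 2 mm of play to each guide wall.
- end_cap: Bystander: pale green plastic roller end cap, 60 across, 26 high, loose on the table. Origin at the centre of its underside.
- flange: Bystander: heavy black iron roller flange, 84 across, 34 high, loose on the table. Origin at the centre of its underside.
- sleeve: Bystander: chrome spacer sleeve, upright tube 38 across, 50 high, loose on the table. Origin at the centre of its underside.
- pin_bin: Bystander: blue open bin of rusty axle pins, 120 (x) by 160 (y) by 60 high, loose on the table. Origin at the centre of its underside.
Not all that is in view belongs to the job. Of the things shaped like the board, the brown one is meant.

How it is judged (in metres and radians):
At the end, for the whole second after the job is handed in: The board lies at rest in its notches: its origin within 5 mm of home along and across the chute and less than 2.5 mm above it (flush, not riding on its lugs), tilted less than 0.03 rad; every bystander within 12 mm of where it stood (z of board in the frame of chute_home between -0.003 and 0.0025 m and y of board in the frame of chute_home between -0.005 and 0.005 m and x of board in the frame of chute_home between -0.005 and 0.005 m and angle between board's own z axis and vertical below 0.03 rad and linear speed of board below 0.01 m/s and distance of each of end_cap, flange, sleeve, pin_bin from where it was at the start of the episode below 0.012 m); the robot touches nothing.
It fails at once if the board is lifted: its middle rises 8 mm above the height at which it rides on the rails (z of board in the frame of chute_home above 0.016 m).
It fails at once if the board is tipped up by more than 0.12 rad (angle between board's own z axis and vertical above 0.12 rad).
It fails at once if the board is pushed or squeezed hard (over 40 N) (contact force between the fingers and board above 40 N).
It fails at once if the bin of pins, end cap, flange or sleeve is shifted by more than 12 mm (distance of any of end_cap, flange, sleeve, pin_bin from where it was at the start of the episode above 0.012 m).
It also fails if it takes over 40 s, if anything falls off the work surface, if the arm or the gripper's body presses on something with over 40 N, if the wrist force passes 120 N, or if a joint passes its speed limit or range.

## Working session

There is one attempt and no reset: what is moved stays moved. The work goes in short steps, Python scripts to look and compute and a tool call to move; the robot and the scene stay as the last step left them, time stands still between calls to the robot, and variables do not carry over. Pictures are saved under pics/ and viewed, about 8 in all and at most 12, crops included, and the job is handed in when it is done.

Besides the shell and the picture viewer there is one more tool, called after "Emit:" by a JSON object that holds its "op" and its "data", one argument or row to a line. drive_tool: Moves the arm, as the interface text tells. Its arguments: {"type":"object","properties":{"commands":{"type":"array","items":{"type":"array"}},"newtons":{"type":"number"}},"required":["commands"]}

```bash
ls; mkdir -p pics; python3 - <<'E'
from plant import robot
import cv2
o=robot.get_obs();print({k:o[k] for k in('clock','tcp_pos','eef_rot','wrist_force','grip_width')})
for n in('scene','top'):
    m=robot.camera_model(n);print(n,m)
    cv2.imwrite(f'pics/{n}0.png',robot.read_camera(n)[:,:,::-1])
E
```

```text
pics
{'clock': 0.0, 'tcp_pos': array([ 0.30347004, -0.60225982,  0.22149669]), 'eef_rot': array([-1.79887858e+02,  7.70167477e-03,  2.67476833e+01]), 'wrist_force': array([ 0.34480194, -0.18788889, -0.26291162]), 'grip_width': 0.0869699726342772}
scene {'mtx': array([[604.91465161,   0.        , 313.88909185],
       [  0.        , 604.91465161, 242.41150185],
       [  0.        ,   0.        ,   1.        ]]), 'R': array([[-0.76417143,  0.64498948, -0.0055314 ],
       [ 0.37971384,  0.44291256, -0.81218585],
       [-0.52140141, -0.62274957, -0.58337256]]), 't': array([ 0.4517335 , -0.09627369,  1.52553016])}
top {'mtx': array([[621.22113444,   0.        , 323.56586952],
       [  0.        , 621.22113444, 231.91043303],
       [  0.        ,   0.        ,   1.        ]]), 'R': array([[ 0.00664826, -0.99995635, -0.00656432],
       [-0.99052257, -0.00568466, -0.1372324 ],
       [ 0.13718909,  0.00741447, -0.99051713]]), 't': array([-0.06147109,  0.56817034,  1.5354727 ])}
```

View pics/scene0.png

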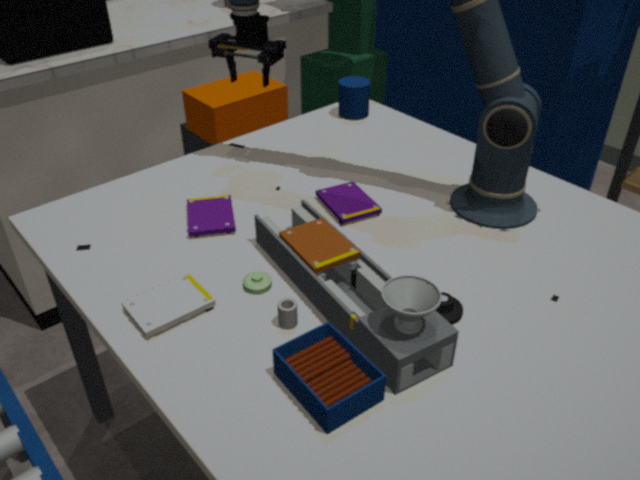

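View pics/top0.png

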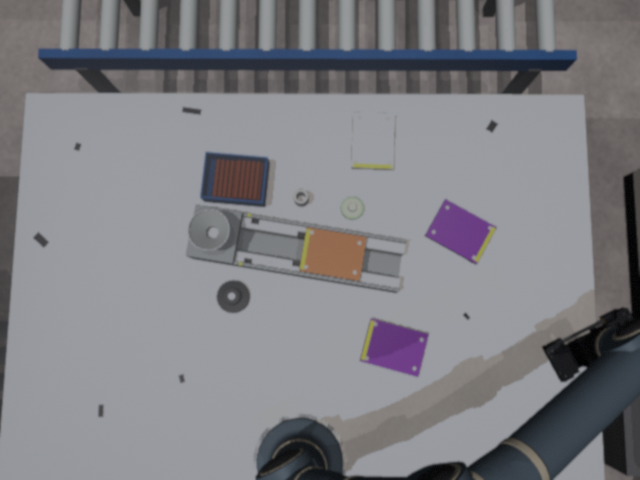

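Top view: the brown board is on the chute at about (334,254), stripe on its left (funnel) edge. The funnel is at (213,230), the bin at (236,180), the sleeve at (302,197), the cap at (352,208) and the flange at (233,296). 

Candidates for the board, top pixels: brown (334,254), purple (460,232), purple (395,347), white (373,142). I choose the brown one on the rails (scene pixel 320,245).

```bash
cat > h.py <<'E'
import cv2,numpy as np
from plant import robot
def ray(m,p):
    d=m['R'].T@np.linalg.inv(m['mtx'])@np.array([p[0],p[1],1.]);return -m['R'].T@m['t'],d
def plane(m,p,z):
    c,d=ray(m,p);return c+d*(z-c[2])/d[2]
def tri(m1,p1,m2,p2):
    P=[m['mtx']@np.c_[m['R'],m['t']] for m in(m1,m2)]
    X=cv2.triangulatePoints(P[0],P[1],np.array(p1,float).reshape(2,1),np.array(p2,float).reshape(2,1)).ravel();return X[:3]/X[3]
def proj(m,X):
    c=m['R']@np.array(X)+m['t'];u=m['mtx']@c;return u[:2]/u[2]
def mask(im,lo,hi,roi):
    h=cv2.cvtColor(im,cv2.COLOR_RGB2HSV);k=cv2.inRange(h,lo,hi);o=np.zeros_like(k);x0,y0,x1,y1=roi;o[y0:y1,x0:x1]=k[y0:y1,x0:x1];return o
E
python3 - <<'E'
from h import *
ims={n:cv2.imread(f'pics/{n}0.png')[:,:,::-1].copy() for n in('scene','top')}
M={n:robot.camera_model(n) for n in ims}
for n,roi in(('top',(280,210,385,295)),('scene',(270,210,375,285))):
    for nm,lo,hi in(('brown',(4,100,60),(19,255,255)),('yellow',(22,110,80),(34,255,255))):
        k=mask(ims[n],lo,hi,roi)
        c=max(cv2.findContours(k,0,1)[0],key=cv2.contourArea);
        print(n,nm,cv2.contourArea(c),cv2.boxPoints(cv2.minAreaRect(c)).round(1).tolist(),cv2.approxPolyDP(c,4,True).reshape(-1,2).tolist())
for n,roi in(('top',(235,205,262,270)),('scene',(330,300,440,345))):
    k=mask(ims[n],(20,80,50),(36,255,255),roi);r=cv2.connectedComponentsWithStats(k)
    print(n,'bands',r[2][1:,:].tolist(),r[3][1:].round(1).tolist())
a=cv2.resize(ims['top'][190:310,180:420],None,fx=3.3,fy=3.3,interpolation=2)
b=ims['scene'][190:400,235:475];b=cv2.resize(b,(300,263))
cv2.imwrite('pics/c1.png',a[:,:,::-1])
E
```

```text
top brown 2232.0 [[303.70001220703125, 270.79998779296875], [310.79998779296875, 228.10000610351562], [365.6000061035156, 237.3000030517578], [358.5, 279.8999938964844]] [[314, 229], [306, 270], [358, 279], [364, 238]]
top yellow 101.5 [[299.3999938964844, 268.5], [306.29998779296875, 228.5], [310.5, 229.3000030517578], [303.6000061035156, 269.29998779296875]] [[309, 229], [302, 269]]
scene brown 2396.5 [[277.5, 234.5], [310.0, 202.0], [361.5, 253.5], [329.0, 286.0]] [[280, 232], [315, 272], [360, 254], [322, 218]]
scene yellow 159.5 [[313.6000061035156, 264.0], [356.8999938964844, 248.0], [358.5, 252.39999389648438], [315.29998779296875, 268.5]] [[358, 251], [314, 265]]
top bands [[248, 214, 3, 3, 7], [239, 263, 3, 3, 7]] [[249.0, 214.7], [240.0, 263.7]]
scene bands [[350, 314, 7, 16, 69]] [[352.0, 320.6]]
```

View pics/c1.png

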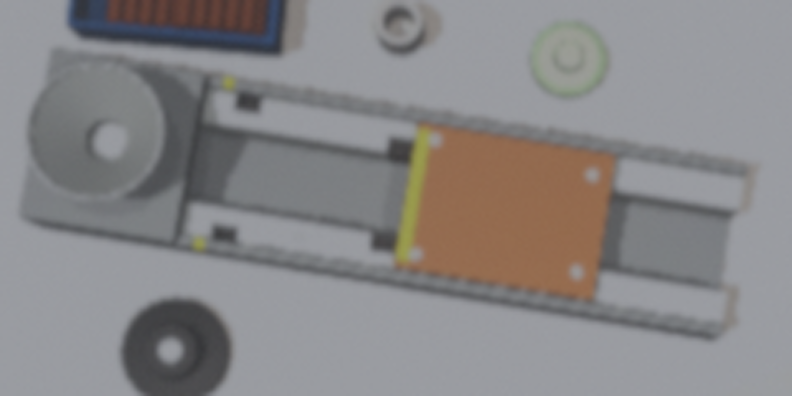

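The crop confirms it: the brown board, yellow stripe toward the funnel, sits on the rails with a clear trough behind it. Wall bands are at top (249,215) and (240,264).

```bash
python3 - <<'E'
from h import *
ims={n:cv2.imread(f'pics/{n}0.png')[:,:,::-1].copy() for n in('scene','top')}
M={n:robot.camera_model(n) for n in ims};t,s=M['top'],M['scene']
Q={}
for n,roi in(('top',(280,210,385,295)),('scene',(270,210,375,285))):
    k=mask(ims[n],(4,90,60),(36,255,255),roi)
    k=cv2.morphologyEx(k,cv2.MORPH_CLOSE,np.ones((5,5),np.uint8))
    c=max(cv2.findContours(k,0,1)[0],key=cv2.contourArea);c=cv2.convexHull(c)
    e=cv2.moments(k,True);Q[n]=(e['m10']/e['m00'],e['m01']/e['m00'])
    q=cv2.approxPolyDP(c,6,True).reshape(-1,2);print(n,q.tolist(),Q[n])
    X=np.array([plane(M[n],p,.082) for p in q]);print(X.round(4).tolist(),X.mean(0).round(4))
print('tri centroid',tri(t,Q['top'],s,Q['scene']).round(4))
print('centroid planes',plane(t,Q['top'],.082),plane(s,Q['scene'],.082))
L=tri(t,(249,214.7),s,(352,320.6));print('band',L)
a,b=plane(t,(249,214.7),.075),plane(t,(240,263.7),.075);print('bands',a,b,np.linalg.norm(a-b))
d=b-a;n_=np.array([d[1],-d[0]]);n_/=np.linalg.norm(n_);print('dir from bands',n_)
# wall outer/top lines: right-hand open ends
for w in (((249,214.7),(407.5,238)),((240,263.7),(397,291.5))):
    p,q=[plane(t,x,.074) for x in w];v=p-q;print('wall',v/np.linalg.norm(v),np.linalg.norm(v),q)
f=plane(t,(212,229.5),.156);print('funnel',f)
E
```

```text
top [[307, 228], [364, 237], [358, 279], [301, 270]] (332.4691546077685, 253.62261995430313)
[[0.5721, -0.0173, 0.082], [0.5505, -0.1579, 0.082], [0.4472, -0.143, 0.082], [0.4683, -0.0037, 0.082]] [ 0.5095 -0.0805  0.082 ]
scene [[323, 218], [360, 254], [316, 273], [280, 232]] (321.310556621881, 243.38464491362765)
[[0.4482, -0.1376, 0.082], [0.4779, 0.0109, 0.082], [0.5852, -0.0, 0.082], [0.5529, -0.1563, 0.082]] [ 0.516  -0.0708  0.082 ]
tri centroid [ 0.5078 -0.0786  0.0739]
centroid planes [ 0.5089515  -0.08046356  0.082     ] [ 0.51326295 -0.06774602  0.082     ]
band [0.60832372 0.12869853 0.06221231]
bands [0.6057026  0.12754416 0.075     ] [0.48340224 0.14688081 0.075     ] 0.12381956016928491
dir from bands [0.156168   0.98773051]
wall [0.14136351 0.98995776 0.        ] 0.3974581279665406 [ 0.54968269 -0.26579318  0.074     ]
wall [0.168058   0.98577711 0.        ] 0.391184811486998 [ 0.4177464  -0.23859811  0.074     ]
funnel [0.55654194 0.2032033  0.156     ]
```

Emit:
{"op": "drive_tool", "data": {
  "commands": [
    [[0.1, 0.2, 0], [0, 0, 0.03], 0],
    [[0.2, 0.4, 0], [0, 0, 0.06], 0],
    [[0.3, 0.6, 0], [0, 0, 0.09], 0],
    [[0.4, 0.8, 0], [0, 0, 0.12], 0],
    [[0.5, 1.0, 0], [0, 0, 0.15], 0]
  ],
  "newtons": 10
}}

```text
clock: 0.6
tcp_pos: [0.3542, -0.5007, 0.2215]
eef_rot: [-179.9, 0.0, 40.4]
wrist_force: [0.4, 0.0, 0.4]
grip_width: 0.0552
```

Emit:
{"op": "drive_tool", "data": {
  "commands": [
    [[0.1, 0.2, 0], [0, 0, 0.03], 0],
    [[0.2, 0.4, 0], [0, 0, 0.06], 0],
    [[0.3, 0.6, 0], [0, 0, 0.09], 0],
    [[0.4, 0.8, 0], [0, 0, 0.12], 0],
    [[0.5, 1.0, 0], [0, 0, 0.15], 0]
  ]
}}

```text
clock: 1.1
tcp_pos: [0.405, -0.399, 0.2216]
eef_rot: [-179.9, 0.0, 54.2]
wrist_force: [0.4, 0.4, 0.1]
grip_width: 0.0149
```

Emit:
{"op": "drive_tool", "data": {
  "commands": [
    [[0.1, 0.2, 0], [0, 0, 0.03], 0],
    [[0.2, 0.4, 0], [0, 0, 0.06], 0],
    [[0.3, 0.6, 0], [0, 0, 0.09], 0],
    [[0.4, 0.8, 0], [0, 0, 0.12], 0],
    [[0.5, 1.0, 0], [0, 0, 0.15], 0]
  ]
}}

```text
clock: 1.6
tcp_pos: [0.4558, -0.2974, 0.2216]
eef_rot: [-179.9, 0.0, 67.9]
wrist_force: [-0.1, -0.3, -0.4]
grip_width: 0.0002
```

Emit:
{"op": "drive_tool", "data": {
  "commands": [
    [[0.08, 0.2, 0], [0, 0, 0.03], 0],
    [[0.16, 0.4, 0], [0, 0, 0.06], 0],
    [[0.24, 0.6, 0], [0, 0, 0.09], 0],
    [[0.32, 0.8, 0], [0, 0, 0.12], 0],
    [[0.36, 0.97, 0], [0, 0, 0.147], 0]
  ]
}}

```text
clock: 2.1
tcp_pos: [0.4927, -0.1983, 0.2217]
eef_rot: [-179.9, -0.0, 81.4]
wrist_force: [0.5, -0.4, -0.4]
grip_width: 0.0008
```

```bash
python3 - <<'E'
from h import *
m=robot.camera_model('wrist');im=robot.read_camera('wrist');cv2.imwrite('pics/w1.png',im[:,:,::-1])
import pickle;pickle.dump(m,open('w1.pkl','wb'))
print(robot.get_obs()['tcp_pos'], proj(m,(.5446,.1372,.074)),proj(m,(.4981,-.1592,.082)))
E
```

```text
[ 0.49325277 -0.19504421  0.22173357] [ 325.17478088 -285.03806081] [322.92282951 185.95270717]
```

View pics/w1.png

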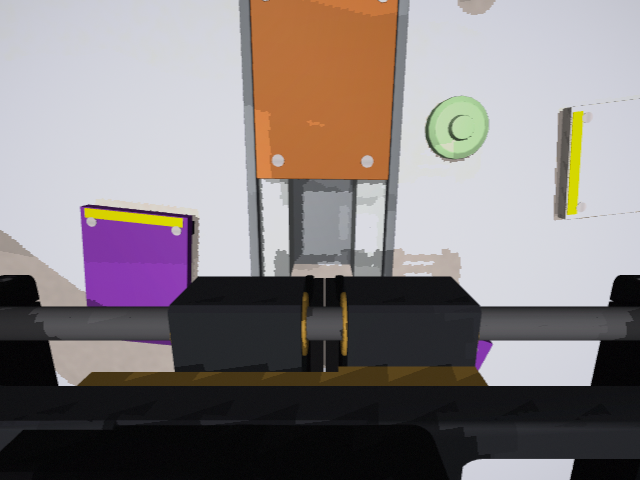

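Wrist view: the trailing edge is at row 179, cols 257–388 (predicted 186, centre 323), and the finger is centred over the open trough behind the board. Lowering.

Emit:
{"op": "drive_tool", "data": {
  "commands": [
    [[0, 0, -0.25], [0, 0, 0], 0],
    [[-0.01, -0.05, -0.5], [0, 0, 0], 0],
    [[-0.01, -0.05, -0.75], [0, 0, 0], 0],
    [[-0.01, -0.05, -1.0], [0, 0, 0], 0]
  ]
}}

```text
clock: 2.55
tcp_pos: [0.4921, -0.2006, 0.1209]
eef_rot: [-179.9, -0.1, 81.7]
wrist_force: [-0.3, -0.9, 0.3]
grip_width: 0.0004
```

Emit:
{"op": "drive_tool", "data": {
  "commands": [
    [[0, 0, -0.2], [0, 0, 0], 0],
    [[0, 0, -0.4], [0, 0, 0], 0],
    [[0, 0, -0.55], [0, 0, 0], 0],
    [[0, 0, -0.57], [0, 0, 0], 0]
  ]
}}

```text
clock: 2.95
tcp_pos: [0.4905, -0.2005, 0.0621]
eef_rot: [-179.7, -0.1, 81.6]
wrist_force: [-0.7, -0.2, -0.1]
grip_width: 0.0001
```

```bash
python3 - <<'E'
from h import *
import pickle
m1=pickle.load(open('w1.pkl','rb'))
m=robot.camera_model('wrist');o=robot.get_obs();im=robot.read_camera('wrist');cv2.imwrite('pics/w2.png',im[:,:,::-1])
print(o['tcp_pos'],o['wrist_force'])
def edge(im):
    k=mask(im,(4,120,60),(19,255,255),(200,0,450,272));c=max(cv2.findContours(k,0,1)[0],key=cv2.contourArea)[:,0]
    out=[]
    for lo in range(0,1):
        ys=[c[c[:,0]==x][:,1].max() for x in range(c[:,0].min()+20,c[:,0].max()-20,5) if (c[:,0]==x).any()]
    return c[:,0].min(),c[:,0].max(),np.median(ys),c[:,1].max()
for mm,i in((m1,cv2.imread('pics/w1.png')[:,:,::-1].copy()),(m,im)):
    e=edge(i);print(e,plane(mm,(323,e[2]),.082),plane(mm,(323,e[2]),.068))
E
```

```text
[ 0.49054123 -0.20054991  0.06205583] [-0.73883945 -0.19930182 -0.09360246]
(np.int32(250), np.int32(397), np.float64(178.0), np.int32(179)) [ 0.49915089 -0.15271678  0.082     ] [ 0.49892138 -0.15377964  0.068     ]
(np.int32(200), np.int32(449), np.float64(203.5), np.int32(205)) [ 0.49793686 -0.15275235  0.082     ] [ 0.49751804 -0.15476167  0.068     ]
```

View pics/w2.png

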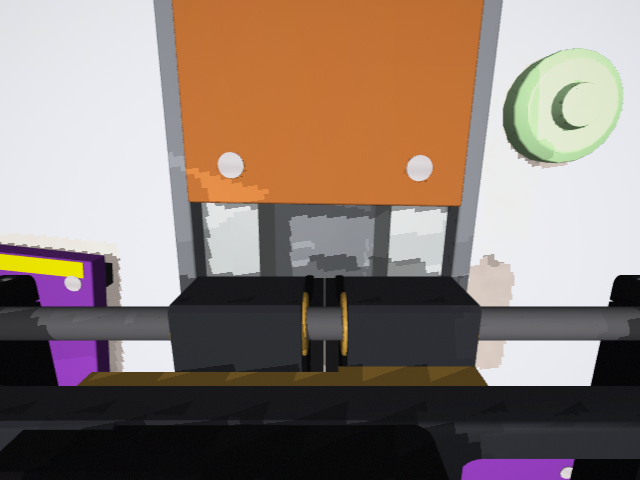

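Wrist view 2: the trailing edge is at row 204, and its position agrees between both wrist heights at z=0.082: (0.498,-0.153). So the board is about 144 mm short of home, with contact in about 38 mm. Approaching, then pushing.

Emit:
{"op": "drive_tool", "data": {
  "commands": [
    [[0.01, 0.06, 0], [0, 0, 0], 0],
    [[0.02, 0.12, 0], [0, 0, 0], 0],
    [[0.03, 0.18, 0], [0, 0, 0], 0],
    [[0.04, 0.24, 0], [0, 0, 0], 0],
    [[0.05, 0.3, 0], [0, 0, 0], 0]
  ]
}}

```text
clock: 3.5
tcp_pos: [0.4966, -0.17, 0.0632]
eef_rot: [-179.8, -0.1, 81.7]
wrist_force: [-0.1, 0.2, -0.8]
grip_width: 0.0003
```

Emit:
{"op": "drive_tool", "data": {
  "commands": [
    [[0.006, 0.04, 0], [0, 0, 0], 0],
    [[0.013, 0.08, 0], [0, 0, 0], 0],
    [[0.02, 0.12, 0], [0, 0, 0], 0],
    [[0.025, 0.16, 0], [0, 0, 0], 0],
    [[0.03, 0.2, 0], [0, 0, 0], 0]
  ]
}}

```text
clock: 4.0
tcp_pos: [0.4997, -0.1505, 0.0634]
eef_rot: [-179.9, -0.1, 81.6]
wrist_force: [-0.1, -4.3, 2.4]
grip_width: 0.0002
```

Emit:
{"op": "drive_tool", "data": {
  "commands": [
    [[0.006, 0.04, 0], [0, 0, 0], 0],
    [[0.013, 0.08, 0], [0, 0, 0], 0],
    [[0.02, 0.12, 0], [0, 0, 0], 0],
    [[0.025, 0.16, 0], [0, 0, 0], 0],
    [[0.03, 0.2, 0], [0, 0, 0], 0]
  ]
}}

```text
clock: 4.5
tcp_pos: [0.5028, -0.1303, 0.0635]
eef_rot: [-179.9, -0.1, 81.6]
wrist_force: [-0.1, -3.7, 1.2]
grip_width: 0.0005
```

Emit:
{"op": "drive_tool", "data": {
  "commands": [
    [[0.008, 0.05, 0], [0, 0, 0], 0],
    [[0.016, 0.1, 0], [0, 0, 0], 0],
    [[0.023, 0.15, 0], [0, 0, 0], 0],
    [[0.031, 0.2, 0], [0, 0, 0], 0],
    [[0.039, 0.25, 0], [0, 0, 0], 0]
  ]
}}

```text
clock: 5.0
tcp_pos: [0.5067, -0.1048, 0.0634]
eef_rot: [-179.9, -0.0, 81.6]
wrist_force: [-0.1, -4.7, 2.1]
grip_width: 0.0005
```

Emit:
{"op": "drive_tool", "data": {
  "commands": [
    [[0.008, 0.05, 0], [0, 0, 0], 0],
    [[0.016, 0.1, 0], [0, 0, 0], 0],
    [[0.023, 0.15, 0], [0, 0, 0], 0],
    [[0.031, 0.2, 0], [0, 0, 0], 0],
    [[0.039, 0.25, 0], [0, 0, 0], 0]
  ]
}}

```text
clock: 5.5
tcp_pos: [0.5106, -0.0795, 0.0634]
eef_rot: [-179.9, -0.0, 81.6]
wrist_force: [-0.6, -3.6, 2.5]
grip_width: 0.0003
```

Emit:
{"op": "drive_tool", "data": {
  "commands": [
    [[0.008, 0.05, 0], [0, 0, 0], 0],
    [[0.016, 0.1, 0], [0, 0, 0], 0],
    [[0.023, 0.15, 0], [0, 0, 0], 0],
    [[0.031, 0.2, 0], [0, 0, 0], 0],
    [[0.039, 0.25, 0], [0, 0, 0], 0]
  ]
}}

```text
clock: 6.0
tcp_pos: [0.5145, -0.0541, 0.0634]
eef_rot: [-179.8, -0.0, 81.6]
wrist_force: [-0.6, -5.6, 2.2]
grip_width: 0.0007
```

```bash
python3 - <<'E'
from h import *
im=robot.read_camera('top');t=robot.camera_model('top');cv2.imwrite('pics/t2.png',im[:,:,::-1])
k=mask(im,(20,110,60),(36,255,255),(238,205,320,290));r=cv2.connectedComponentsWithStats(k)
print(r[2][1:].tolist(),r[3][1:].round(1).tolist())
print(proj(t,(.5446,.1372,.082)),robot.get_obs()['clock'])
E
```

```text
[[249, 215, 1, 1, 1], [256, 222, 10, 41, 137], [240, 264, 1, 1, 1]] [[249.0, 215.0], [260.6, 241.8], [240.0, 264.0]]
[244.15302303 238.69066256] 6.05
```

Emit:
{"op": "drive_tool", "data": {
  "commands": [
    [[0.005, 0.03, 0], [0, 0, 0], 0],
    [[0.01, 0.06, 0], [0, 0, 0], 0],
    [[0.014, 0.09, 0], [0, 0, 0], 0],
    [[0.019, 0.12, 0], [0, 0, 0], 0],
    [[0.024, 0.15, 0], [0, 0, 0], 0]
  ]
}}

```text
clock: 6.55
tcp_pos: [0.517, -0.0376, 0.0634]
eef_rot: [-179.9, -0.1, 81.7]
wrist_force: [-0.2, -4.1, 2.1]
grip_width: 0.0005
```

Emit:
{"op": "drive_tool", "data": {
  "commands": [
    [[0.003, 0.02, 0], [0, 0, 0], 0],
    [[0.006, 0.04, 0], [0, 0, 0], 0],
    [[0.009, 0.06, 0], [0, 0, 0], 0],
    [[0.012, 0.08, 0], [0, 0, 0], 0],
    [[0.016, 0.1, 0], [0, 0, 0], 0]
  ]
}}

```text
clock: 7.05
tcp_pos: [0.5186, -0.0275, 0.0634]
eef_rot: [-179.8, -0.1, 81.7]
wrist_force: [0.3, -4.6, 3.2]
grip_width: 0.0004
```

Emit:
{"op": "drive_tool", "data": {
  "commands": [
    [[0.001, 0.01, 0], [0, 0, 0], 0],
    [[0.003, 0.02, 0], [0, 0, 0], 0],
    [[0.005, 0.03, 0], [0, 0, 0], 0],
    [[0.006, 0.04, 0], [0, 0, 0], 0]
  ]
}}

```text
clock: 7.45
tcp_pos: [0.5192, -0.0233, 0.0633]
eef_rot: [-179.8, -0.1, 81.7]
wrist_force: [1.0, -3.4, 0.3]
grip_width: 0.0005
```

Emit:
{"op": "drive_tool", "data": {
  "commands": [
    [[0.001, 0.01, 0], [0, 0, 0], 0],
    [[0.003, 0.02, 0], [0, 0, 0], 0],
    [[0.005, 0.03, 0], [0, 0, 0], 0],
    [[0.005, 0.03, 0], [0, 0, 0], 0]
  ]
}}

```text
clock: 7.85
tcp_pos: [0.5196, -0.02, 0.0632]
eef_rot: [-179.8, -0.1, 81.7]
wrist_force: [0.7, -3.4, 0.8]
grip_width: 0.0006
```

```bash
python3 - <<'E'
from h import *
m=robot.camera_model('wrist');o=robot.get_obs();im=robot.read_camera('wrist');cv2.imwrite('pics/w3.png',im[:,:,::-1])
a=cv2.resize(robot.read_camera('scene')[190:360,260:460],(700,595),interpolation=2);cv2.imwrite('pics/s3.png',a[:,:,::-1])
print(o['tcp_pos'],o['wrist_force'])
E
```

```text
[ 0.51961475 -0.02004988  0.06324863] [ 0.70330379 -3.35265524  0.7785019 ]
```

View pics/w3.png

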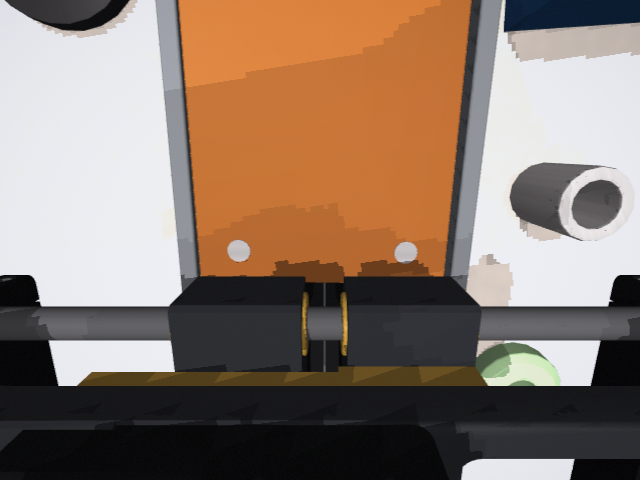

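Wrist view 3: the board is against the finger, between the walls, with screws at (238,251) and (405,252). I'll use the screw separation to check the height.

```bash
python3 - <<'E'
from h import *
import pickle
m1=pickle.load(open('w1.pkl','rb'));m=robot.camera_model('wrist')
d=lambda mm,a,b,z:np.linalg.norm(plane(mm,a,z)-plane(mm,b,z))
print(d(m1,(278,160),(367,161),.082))
for z in(.082,.078,.074):print(z,d(m,(238.5,251),(405.5,252.5),z),plane(m,(322,251.5),z),plane(m1,(322.5,160.5),.082))
def cy(p):return ((p[0]-.5446)*.155+(p[1]-.1372)*.988)+.135
for z in(.082,.074):print(z,cy(plane(m,(322,251.5),z)))
print('start screws',cy(plane(m1,(322.5,160.5),.082)))
E
```

```text
0.07317961493781955
0.082 0.06956757508690305 [0.5235853  0.00778692 0.082     ] [ 0.50087774 -0.13862167  0.082     ]
0.078 0.07151379135678068 [0.52338168 0.00665782 0.078     ] [ 0.50087774 -0.13862167  0.082     ]
0.074 0.07346000762665836 [0.52317805 0.00552872 0.074     ] [ 0.50087774 -0.13862167  0.082     ]
0.082 0.0038826008023794267
0.074 0.0015883717762932847
start screws -0.14428875595201113
```

View pics/s3.png

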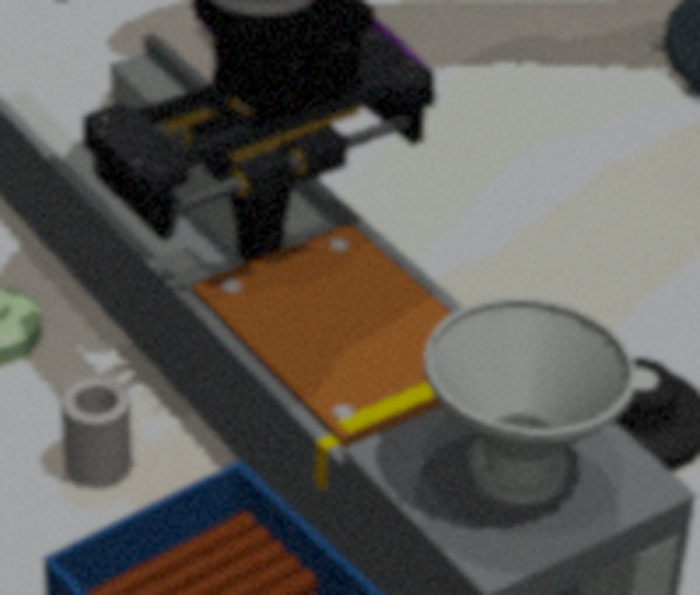

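The scene crop shows the board flush with the walls and its stripe level with the yellow band (crop 325,440). The screw separation gives top z≈0.074, so it has dropped. Withdrawing.

Emit:
{"op": "drive_tool", "data": {
  "commands": [
    [[-0.008, -0.05, 0], [0, 0, 0], 0],
    [[-0.03, -0.2, 0], [0, 0, 0], 0],
    [[-0.06, -0.4, 0], [0, 0, 0], 0]
  ]
}}

```text
clock: 8.25
tcp_pos: [0.5137, -0.0599, 0.0633]
eef_rot: [-179.9, -0.2, 81.8]
wrist_force: [-0.2, 0.1, -0.1]
grip_width: 0.0004
```

Emit:
{"op": "drive_tool", "data": {
  "commands": [
    [[0, 0, 0.3], [0, 0, 0], 0],
    [[0, 0, 0.6], [0, 0, 0], 0],
    [[0, 0, 1.0], [0, 0, 0], 0],
    [[0, 0, 1.0], [0, 0, 0], 0]
  ]
}}

```text
clock: 8.65
tcp_pos: [0.5172, -0.0606, 0.1683]
eef_rot: [179.5, -0.2, 81.7]
wrist_force: [1.0, -0.8, 0.2]
grip_width: 0.0004
```

```bash
python3 - <<'E'
from h import *
m=robot.camera_model('wrist');t=robot.camera_model('top');o=robot.get_obs();im=robot.read_camera('wrist');cv2.imwrite('pics/w4.png',im[:,:,::-1])
T=robot.read_camera('top');T0=cv2.imread('pics/top0.png')[:,:,::-1]
cv2.imwrite('pics/t4.png',T[:,:,::-1])
print(o['clock'],o['tcp_pos'],o['wrist_force'])
k=mask(T,(20,110,60),(36,255,255),(225,205,320,290));r=cv2.connectedComponentsWithStats(k)
print(r[2][1:].tolist(),r[3][1:].round(1).tolist(),proj(t,(.5446-.155*.005,.1372-.988*.005,.074)))
for n,(x0,y0,x1,y1) in dict(bin=(195,145,276,212),sleeve=(288,185,318,209),cap=(338,194,368,222),flange=(214,277,253,315)).items():
    print(n,cv2.phaseCorrelate(cv2.cvtColor(T0,7)[y0:y1,x0:x1].astype('f4'),cv2.cvtColor(T,7)[y0:y1,x0:x1].astype('f4')))
E
```

```text
8.65 [ 0.51721912 -0.0606207   0.16828924] [ 1.01585398 -0.7540872   0.1785581 ]
[[249, 215, 1, 1, 1], [243, 220, 9, 41, 146], [240, 263, 1, 2, 2]] [[249.0, 215.0], [247.1, 240.0], [240.0, 263.5]] [246.56955258 239.42132434]
bin ((0.5190839600158696, 0.0413781070514716), 0.9526761778424633)
sleeve ((0.2866150563009793, 0.15002882051268251), 0.4350483738713794)
cap ((6.740555598072756, 5.557470738933679), 0.2105819140540229)
flange ((-0.02779493810153255, -0.006106573179305741), 0.941600253880024)
```

View pics/w4.png

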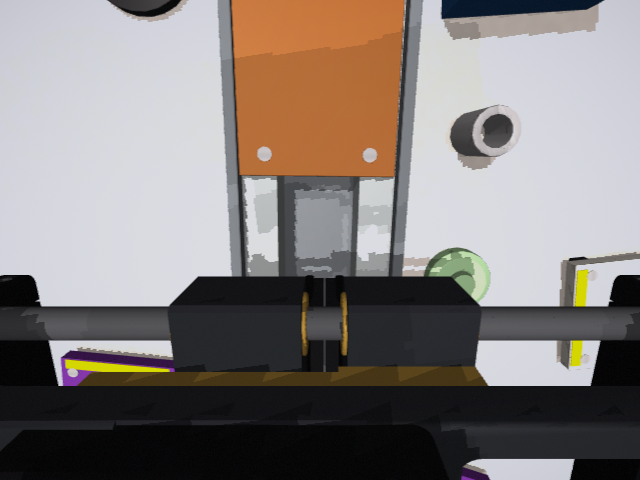

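Wrist view 4: the finger is clear, the trailing edge is at row 176, and screws are at (264,154) and (370,155). The arm hides the cap in the top view, so I'll check the cap from the wrist images.

```bash
python3 - <<'E'
from h import *
import pickle
m1=pickle.load(open('w1.pkl','rb'));m=robot.camera_model('wrist')
for z in(.082,.074):
    a,b=plane(m,(264.3,154),z),plane(m,(370,155.3),z);c=(a+b)/2;print(z,np.linalg.norm(a-b),((c[0]-.5446)*.155+(c[1]-.1372)*.988)+.135)
for f,mm in(('w1',m1),('w4',m)):
    k=mask(cv2.imread(f'pics/{f}.png')[:,:,::-1].copy(),(40,50,60),(80,255,255),(420,80,500,276));c=max(cv2.findContours(k,0,1)[0],key=cv2.contourArea)
    r=cv2.boundingRect(c);p,_=cv2.minEnclosingCircle(c);print(f,r,plane(mm,(r[0]+r[2]/2,r[1]),.02),plane(mm,p,.02))
t=robot.camera_model('top');print('top0',plane(t,(352,208),.02))
E
```

```text
0.082 0.07004917338606932 0.000703364561084524
0.074 0.07234767585017526 0.000604998040610677
w1 (426, 96, 62, 63) [ 0.635278   -0.10057559  0.02      ] [ 0.63324878 -0.12857311  0.02      ]
w4 (424, 248, 65, 28) [ 0.62864529 -0.09263467  0.02      ] [ 0.62701244 -0.11609305  0.02      ]
top0 [ 0.63382214 -0.1307038   0.02      ]
```

The cap reading is doubtful: it is partly hidden, and the arm was still settling. I'll back off and re-check.

Emit:
{"op": "drive_tool", "data": {
  "commands": [
    [[-0.06, -0.3, 0.2], [0, 0, 0], 0],
    [[-0.1, -0.6, 0.4], [0, 0, 0], 0],
    [[-0.15, -1.0, 0.5], [0, 0, 0], 0],
    [[-0.15, -1.0, 0.5], [0, 0, 0], 0],
    [[-0.15, -1.0, 0.5], [0, 0, 0], 0]
  ]
}}

```text
clock: 9.25
tcp_pos: [0.4978, -0.1617, 0.2125]
eef_rot: [-179.8, -0.2, 81.6]
wrist_force: [0.2, 0.8, 0.5]
grip_width: 0.0004
```

Emit:
{"op": "drive_tool", "data": {
  "commands": [
    [[-0.1, -0.4, 0], [0, 0, 0], 0],
    [[-0.1, -0.8, 0], [0, 0, 0], 0],
    [[-0.1, -0.8, 0], [0, 0, 0], 0],
    [[-0.1, -0.8, 0], [0, 0, 0], 0],
    [[-0.1, -0.8, 0], [0, 0, 0], 0]
  ]
}}

```text
clock: 9.75
tcp_pos: [0.4878, -0.2392, 0.2116]
eef_rot: [-179.7, -0.3, 81.8]
wrist_force: [-0.3, 0.6, 0.3]
grip_width: 0.0005
```

```bash
python3 - <<'E'
from h import *
import pickle
m1=pickle.load(open('w1.pkl','rb'));m=robot.camera_model('wrist');im=robot.read_camera('wrist');T=robot.read_camera('top');T0=cv2.imread('pics/top0.png')[:,:,::-1]
cv2.imwrite('pics/w5.png',im[:,:,::-1])
for f,mm,i in(('w1',m1,cv2.imread('pics/w1.png')[:,:,::-1].copy()),('w5',m,im)):
    k=mask(i,(40,50,60),(80,255,255),(400,0,560,276));c=max(cv2.findContours(k,0,1)[0],key=cv2.contourArea)
    p,r=cv2.minEnclosingCircle(c);print(f,p,r,plane(mm,p,.02))
for n,(x0,y0,x1,y1) in dict(bin=(195,145,276,212),sleeve=(288,185,318,209),cap=(338,194,368,222),flange=(214,277,253,315)).items():
    print(n,cv2.phaseCorrelate(cv2.cvtColor(T0,7)[y0:y1,x0:x1].astype('f4'),cv2.cvtColor(T.copy(),7)[y0:y1,x0:x1].astype('f4')))
k=mask(im,(4,120,60),(19,255,255),(200,0,450,272));print(cv2.boundingRect(k),robot.get_obs()['tcp_pos'])
t=robot.camera_model('top');k=mask(T,(4,90,60),(36,255,255),(225,217,340,290));k=cv2.morphologyEx(k,cv2.MORPH_OPEN,np.ones((3,3),np.uint8))
e=cv2.moments(k,True);c=plane(t,(e['m10']/e['m00'],e['m01']/e['m00']),.074);print('board c',c,'home',.5446-.155*.075,.1372-.988*.075)
cv2.imwrite('pics/t5.png',cv2.resize(T[130:320,180:420],(758,600),interpolation=2)[:,:,::-1])
E
```

```text
w1 (456.5, 127.0) 32.97357177734375 [ 0.63324878 -0.12857311  0.02      ]
w5 (464.5, 83.0) 36.55485153198242 [ 0.63307812 -0.13008478  0.02      ]
bin ((0.5055458413657803, 0.04451196119605072), 1.0214271669688701)
sleeve ((0.04468765972542954, 0.12865972172931883), 0.8815155592229631)
cap ((-0.05397348894932463, -0.28483008847757674), 0.8710285515255398)
flange ((-0.058083549322937245, -0.026132184675518033), 0.9406968839466572)
(0, 0, 0, 0) [ 0.48807665 -0.23949647  0.21215164]
board c [0.53171124 0.06322048 0.074     ] home 0.532975 0.06309999999999999
```

View pics/t5.png

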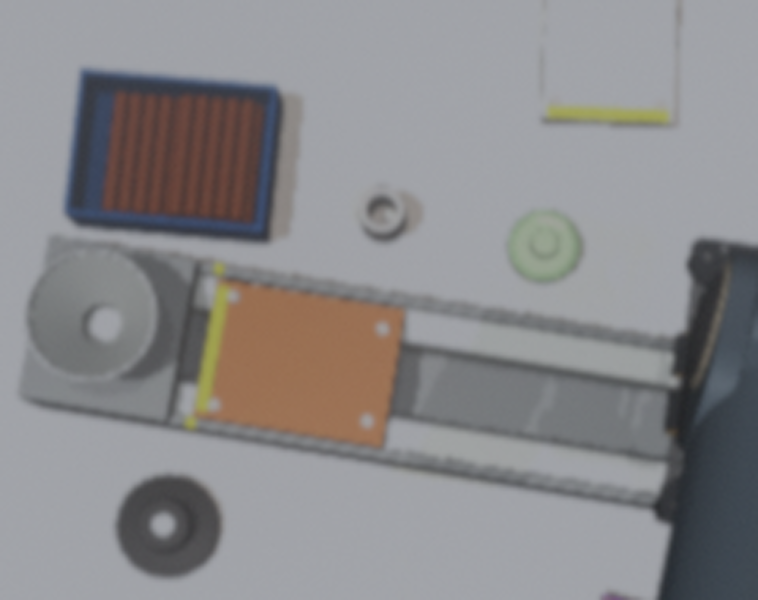

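The top crop shows the board with its stripe in line with both yellow bands (crop 215,270 to 192,422), its lugs hidden in the notches, the finger well away and the bystanders unmoved. Handing in.

```bash
python3 -c "
from plant import robot
print(robot.close_job())"
```

```text
the job is handed in; nothing more can be done
None
```

I pushed the brown board about 144 mm along the rails with the closed fingertips until it dropped into its notches. The wrist force read about 6 N at most, at the ends of the moves. I then backed the finger off, lifted it clear, and handed the job in at about 10 s on the clock; no verdict was given.

**Board position:** in the top view its centre was within about 1.5 mm of home along and across the chute. The screw spacing in the wrist picture put its top at about 74 mm, so it lies flush. Both figures are near the 2 mm calibration limit.

**Bystanders:** the last top view showed each moved by 0.5 pixel (about 1.2 mm) or less, which is measurement noise.

**Checks that disagreed:**
- **End cap:** one wrist reading put it about 10 mm off. It was half hidden and the arm was still settling. A repeat with a clear view agreed with the first reading to 1.5 mm.
- **Board height at the start:** comparing the scene and top views gave 74 mm instead of 82 mm, because the scene colour mask took in the board's side faces. I relied on the two wrist views instead, which agreed with 82 mm.
- **Last colour-mask check of the board in the wrist picture:** it returned nothing, so it confirms nothing.

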